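# Bring the wheel's trigger cap to the top and press it home

## Task

With a fingertip on the tyre, turn the lab wheel until the half-seated cap in its rim, now hidden down in the well, stands right at the top, and let the wheel rest there without pushing the cap in with the fingers. Then take the square pusher from its leaning rest, hold it upright and press the cap straight down with its nose until it is fully home, the cap staying at the top. Put the pusher back in its rest, nose down as it was, and leave the other things on the bench where they are.

Things in the scene. Friction and masses are not known exactly. Their poses are not given: they have to be found in the camera images.
- hub (a point): centre of the wheel on its axle, 110 mm above the bench (the free wheel may hang 1 mm off it); frame of the fixed stand: y along the axle, z up, x level in the wheel's plane, pointing away from the robot. The upright wheel is 160 mm in diameter, 30 mm wide, with a black rubber tyre and grey metal faces with five dark round dimples, no other mark
- stand: fixed stand, origin under its centre below the hub, axes as the hub's. Base plate 240 x 130 mm; open-topped sheet-metal well round the wheel's lower half, 210 (x) by 72 mm (y), rim 88 mm up. Two bearing uprights 40 mm wide (x), y = 36 to 48 mm either side, 133 mm high; a thin index blade 5 mm wide at x = 0, y = +34 mm, up to 173 mm, shows where the top is
- pocket (a point): point on the tyre's surface (80 mm from the hub) where the cap sits; it turns with the wheel. Its z axis points straight out from the hub through the cap, its y axis lies along the axle. When this z axis is vertical, upwards, the cap is at the top
- wheel (a joint): turn of the wheel in rad, 0 (or whole turns) with the cap at the top; grows when the top of the wheel moves towards +x of the hub frame (away from the robot). No end stops; it spins freely (mass 0.4 to 0.85 kg, balanced), a slight drag (0.005 N m) lets it rest where it is left. Its bearings are rubber-mounted and give about 1 mm per 3 N. Starts at 2.1 to 4.2, the cap down in the well
- cap (a joint): how far the cap has been pressed in, in m: 0 at the start, 0.006 fully home (hard stop). It moves only along the wheel's radius, resists with about 7 N and stays where it is left
- cap_head: grey plastic cap in the middle of the tyre's width, flat-topped, 20 mm around the rim by 22 mm along the axle. Origin: on the tyre's surface when not pressed in; its flat top lies 7 mm beyond it along its z axis (outward): 7 mm proud of the tyre at first, 1 mm proud when home
- pusher_mid (a point): middle of the loose pusher, 75 mm from either end along its z axis, which runs from nose to handle end. White plastic square bar, 18 x 18 mm, 150 mm long over all; the last 28 mm (nose, -z end) is a round steel pin 12 mm in diameter with a flat end; about 0.1 kg. It leans in its rest 30 degrees from vertical, handle end up and towards the robot; its upper 55 mm stand free of the rest
- rest_seat (a point): where pusher_mid lies when the pusher is in its rest; z axis as the pusher's then (leaning 30 degrees, upper end towards the robot), y axis level, across the trough
- rest: fixed plywood rest, origin under the centre of its base (120 x 75 x 12 mm): an inclined trough with a 36 mm wide back plate under the bar up to 93 mm from the nose end, two side walls 6 mm thick, 24 mm apart inside, up to 55 mm from the nose end, and a toe under the nose; open on its upper side and at the top. The pusher comes free when drawn up along its axis
- weight_a: bystander: brass slotted weight, 32 mm diameter, 34 mm high, origin under its centre
- weight_b: bystander: smaller brass weight, 24 mm diameter, 28 mm high, origin under its centre
- driver: bystander: screwdriver lying on the bench, 160 mm long
- tape: bystander: grey ring of tape lying flat, 70 mm diameter, 18 mm high
- screwjar: bystander: small clear jar, 50 mm diameter, 60 mm high
- meter: bystander: black hand multimeter lying on its back, 140 x 75 x 38 mm
Mind the look-alikes: they are no part of the job. There is more than one size of the part that bears pusher_mid; the job needs the middle-sized. Several things have the shape of the rest; the one meant has the colours described above.

How it is judged:
By the outcome, as a careful person would: the job done as asked, in the order asked, and still so for the second after the job is handed in, with the robot touching nothing.
It also fails if it takes over 72 s, if anything falls off the work surface, if the arm or the gripper's body presses on something with over 40 N, if the wrist force passes 120 N, or if a joint passes its speed limit or range.

## Robot

A 6-joint arm with a two-finger parallel gripper is mounted at the origin on the work surface. World frame = base frame: x ahead of the robot, y to its left, z up, the work surface at z = 0. Lengths are in m, angles in rad, forces in N, time in s.
With the tool pointing down it reaches from about 0.35 to 0.975 m from the base axis. Payload 17.4 kg.
Tool frame: the origin (TCP) lies between the finger pads; the fingertips stand 22 mm ahead of it and the grasp point (between the pads) lies 3 mm ahead of it; z points along the fingers, y is the line along which they close (so a half turn about z gives the same grasp; the last joint's range is limited). The gripper opens to 85 mm and grips with 20 to 120 N. Pads are 22 mm wide; open, the fingers measure 114 mm over their backs; the gripper's body (76 mm by 85 mm) begins 54 mm behind the grasp point. The pads swing forward as they close: fully open they stand 13 mm farther back than shut.
Start: joints at [-1.364, 0.116, 1.442, -0, 1.584, -0.038], TCP at [0.164, -0.655, 0.253] pointing down, gripper open.
Joint ranges: [-2.83, 2.83], [-0.83, 2.19], [0.07, 2.5], [-1.14, 4.28], [0.01, 3], [-2.97, 2.97]. Speed limits (rad/s): [1.89, 1.89, 2.22, 3.14, 3.14, 3.14].

## Interface

Orientations are given as a unit quaternion [x, y, z, w].
In Python, from rig import bot gives the robot as it stands. The module is installed in compiled form; this text tells all that it offers.
- The arm moves only by the shell command python3 -m pendant 'ROWS' [FORCE]. ROWS is JSON, a list that holds one entry, the list of rows, each a list of 5 numbers: the closure, from -1 (fully open) to 1 (shut), then the shift along the tool's x, y, z in cm, then the turn about the tool's z in degrees. A call has 1 to 20 rows; each row is the pose to reach, as a shift and turn from the pose commanded when the call began, along the tool's axes at that moment; what a row does not reach only later rows make up. A row lasts 1/10 s, in which the tool goes at most 50 mm and 8.59 degrees, less where a joint would pass 70% of its speed; a pose out of reach is approached as far as the arm can. A call with a gripper value outside its range is refused whole. The fingers move at their own pace and stop on an object; FORCE is the grip in N (left out, the last holds). Time passes only in rows, so rows that repeat a pose let the fingers close. It gives the time, the measured TCP pose, the force, the opening and the grip force at its end, in the units of the state.
- bot.get_obs(): the state, without advancing time (a new reading comes with each control period).
- bot.grab_frame(name): name is "scene" or "top"; returns the picture (420x560x3 uint8, red, green, blue); there is no depth.
- bot.calibration(name): a dict with "fx", "fy", "cx", "cy" (pixels), "k1" (the pictures are not rectified: a ray, as slopes to the right and down, at radius r is drawn at 1 + k1 r^2 times it, then the intrinsics apply), "eye" and "rotation" of the camera in the world. Camera axes: x right, y up, looking along -z (the intrinsics and any distortion apply to the point x, -y, -z); pixel columns grow to the right and rows downward; lengths in m; the calibration is good to about 2 mm. A picture is of the moment at which its call begins. calibration takes no time and is no camera call.
- bot.hand_in(): hands the job in; it is judged then, once.
Trained networks look in the newest picture that a camera, given by its name, has taken for a name from the list of things; names that differ only in an ending like _2 or _b are one class to them, and where a whole thing is asked for, a point or a joint stands for the part that bears it (a point fixed in the world has none). Each returns a list of dicts, best first, with "p" (0 to 1); they miss things now and then, are a little off and sometimes report something else, mostly with a low value. They report only what shows in the picture. A call takes as long as a camera call. They do not tell look-alikes from the thing itself.
- bot.look_for(camera, name): "point" ([x, y, z] in m, in the coordinates of the camera as it stood for that picture, good to about 4 mm: the middle of the surface that is visible of it).
- bot.regions_of(camera, name): "mask" (420x560 bool, what is visible of it).
- bot.spot_point(camera, name): "point" ([x, y, z] in m, in the coordinates of the camera as it stood for that picture, good to about 4 mm: a listed point, or the origin of a listed thing).
The state is a dict: "t": time; "q": joint angles; "qvel": joint speeds; "joint_efforts": joint torques, N m; "ee_pos": TCP position; "tool_rot": TCP orientation; "wrist_force": force on the tool from outside, world axes, zero at the start; "ft_torque": the same for the moment, N m; "grip_width": finger opening in m; "finger_force": force on a finger pad.
Only numpy, scipy, OpenCV 4.12 (cv2) and the standard library are available. Lean on these libraries where they do the work, as an engineer would, in place of code of your own. Each camera call takes 0.05 s, during which the arm holds its last target. There are 200 camera calls.

## Working session

There is one attempt and no reset: what is moved stays moved. The work goes in short steps, Python scripts to look and compute and a shell command to move; the robot and the scene stay as the last step left them, time stands still between calls to the robot, and variables do not carry over. Pictures are saved under pics/ and viewed, at most 10 in all, crops included, and the job is handed in when it is done.

```bash
mkdir -p pics; cat > h.py <<'E'
import numpy as np, cv2
from rig import bot
from scipy.spatial.transform import Rotation as R
def rot(c):
    r=np.array(c["rotation"]); return r if r.shape==(3,3) else R.from_quat(r).as_matrix()
def w(cam,p):
    c=bot.calibration(cam); return rot(c)@np.array(p)+np.array(c["eye"])
def proj(cam,P):
    c=bot.calibration(cam); q=rot(c).T@(np.array(P)-np.array(c["eye"]))
    u=np.array([q[0],-q[1]])/-q[2]; u=u*(1+c["k1"]*(u@u)); return np.array([c["fx"]*u[0]+c["cx"],c["fy"]*u[1]+c["cy"]])
def ray(cam,px):
    c=bot.calibration(cam); K=np.array([[c["fx"],0,c["cx"]],[0,c["fy"],c["cy"]],[0,0,1.]])
    u=cv2.undistortPoints(np.array([[px]],float),K,np.array([c["k1"],0,0,0.]))[0,0]
    return np.array(c["eye"]), rot(c)@np.array([u[0],-u[1],-1])
def onz(cam,px,z):
    e,d=ray(cam,px); return e+d*(z-e[2])/d[2]
def save(cam,name,crop=None,scale=1):
    im=bot.grab_frame(cam)[:,:,::-1]
    if crop: im=im[crop[1]:crop[3],crop[0]:crop[2]]
    cv2.imwrite("pics/"+name,cv2.resize(im,None,fx=scale,fy=scale,interpolation=cv2.INTER_CUBIC))
def spots(cam,names,f="spot_point"):
    for n in names:
        for d in getattr(bot,f)(cam,n):
            P=w(cam,d["point"]); print(cam,n,round(d["p"],2),P.round(3),proj(cam,P).round(0))
E
python3 - <<'E'
from h import *
save("scene","s0.png");save("top","t0.png")
for c in("scene","top"):
    k=bot.calibration(c);print(c,k["fx"],k["k1"],k["eye"])
    spots(c,["hub","stand","rest_seat","rest","pusher_mid","cap_head","pocket"])
o=bot.get_obs();print(o["t"],o["ee_pos"],R.from_quat(o["tool_rot"]).as_matrix().round(3))
E
```

```text
scene 422.40847226211787 -0.08677329397265489 [ 1.07084806 -0.58102062  0.9091266 ]
scene hub 0.97 [0.572 0.155 0.111] [325. 192.]
scene stand 0.76 [ 0.573  0.153 -0.   ] [323. 220.]
scene rest 0.96 [ 0.569 -0.186  0.003] [242. 290.]
scene rest 0.67 [ 0.373 -0.142  0.   ] [204. 243.]
scene rest 0.6 [0.534 0.163 0.04 ] [316. 202.]
scene pusher_mid 0.88 [ 0.414 -0.345  0.012] [155. 293.]
scene pusher_mid 0.78 [ 0.568 -0.181  0.091] [240. 267.]
scene pusher_mid 0.71 [ 0.722 -0.319  0.008] [248. 362.]
scene pocket 0.88 [0.535 0.162 0.038] [316. 203.]
top 524.6237168109994 0.0659134175628328 [ 0.404731   -0.00373976  1.65131604]
top hub 0.6 [0.575 0.15  0.107] [237. 201.]
top stand 0.79 [ 0.575  0.15  -0.001] [241. 204.]
top rest 0.94 [ 0.573 -0.186  0.002] [347. 207.]
top rest 0.58 [ 0.373 -0.144  0.003] [333. 270.]
top pusher_mid 0.93 [ 0.411 -0.346  0.011] [399. 259.]
top pusher_mid 0.73 [ 0.565 -0.184  0.093] [350. 207.]
top pusher_mid 0.63 [ 0.726 -0.325  0.007] [392. 160.]
top pocket 0.65 [0.537 0.162 0.034] [236. 215.]
top pocket 0.16 [ 0.493 -0.013 -0.001] [292. 231.]
0.8 [ 0.1635794  -0.65487788  0.25326581] [[ 0.97   0.242 -0.   ]
 [ 0.242 -0.97   0.   ]
 [-0.    -0.    -1.   ]]
```

View pics/s0.png

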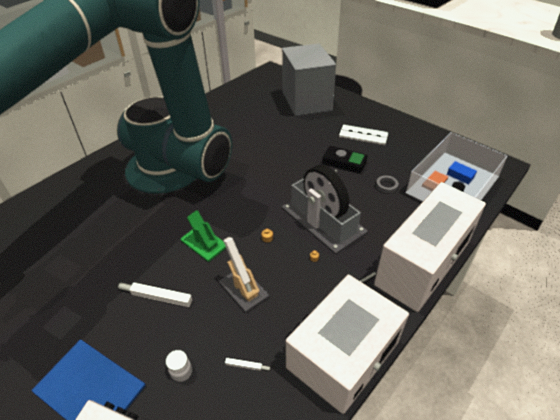

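View pics/t0.png

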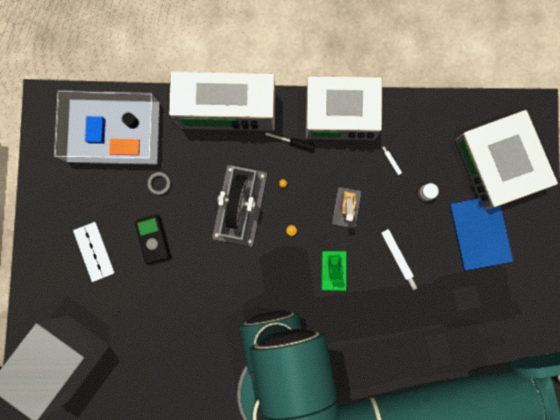

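The scene view shows three white pushers. The one at (240,267) stands in a plywood rest. A larger one lies at (155,293) and a small one at (248,362). There are two rest shapes: green at (204,240) and plywood/grey at (242,290). The plywood rest with the middle-sized bar fits the description. I'll confirm that in one crop and measure the yaws.

```bash
python3 - <<'E'
from h import *
a=bot.grab_frame("scene")[:,:,::-1]; b=bot.grab_frame("top")[:,:,::-1]
def cr(im,x,y,s=65,k=400): return cv2.resize(im[y-s//1:y+s,x-s:x+s],(k,k),interpolation=cv2.INTER_CUBIC)
top=np.hstack([cr(a,242,270,40,300),cr(a,325,205,50,300)]); bot_=np.hstack([cr(b,347,207,25,300),cr(b,240,205,50,300)])
cv2.imwrite("pics/c1.png",np.vstack([top,bot_]))
for cam in("scene","top"):
  for n in("stand","rest","pusher_mid","wheel"):
    for d in bot.regions_of(cam,n):
        m=d["mask"].astype(np.uint8); c=max(cv2.findContours(m,0,1)[0],key=cv2.contourArea)
        r=cv2.minAreaRect(c); P=[onz(cam,q,0.01) for q in cv2.boxPoints(r)]
        e=P[1]-P[0];f=P[2]-P[1]
        print(cam,n,round(d["p"],2),m.sum(),np.round(r[0]),"edges",np.hypot(*e[:2]).round(3),np.degrees(np.arctan2(e[1],e[0])).round(1),np.hypot(*f[:2]).round(3),np.degrees(np.arctan2(f[1],f[0])).round(1))
E
```

```text
scene rest 0.66 1166 [200. 238.] edges 0.105 95.8 0.186 -12.6
scene rest 0.6 1055 [242. 285.] edges 0.09 91.3 0.161 -12.2
scene rest 0.25 4191 [327. 210.] edges 0.27 93.5 0.343 -23.8
scene pusher_mid 0.85 262 [246. 365.] edges 0.018 127.4 0.095 31.5
scene pusher_mid 0.8 412 [239. 265.] edges 0.024 70.9 0.194 -27.3
scene pusher_mid 0.57 835 [155. 293.] edges 0.04 136.4 0.208 28.0
scene pusher_mid 0.48 1064 [242. 286.] edges 0.087 92.7 0.161 -11.1
scene wheel 0.71 1521 [328. 189.] edges 0.163 101.5 0.225 -14.9
top stand 0.88 3195 [239. 206.] edges 0.241 -9.1 0.142 -99.9
top rest 0.96 800 [346. 208.] edges 0.125 -9.9 0.078 -99.6
top rest 0.79 1002 [334. 271.] edges 0.078 -89.0 0.123 -179.7
top rest 0.29 79 [292. 230.] edges 0.028 -89.0 0.028 -179.1
top pusher_mid 0.95 527 [399. 260.] edges 0.028 -62.5 0.197 -153.5
top pusher_mid 0.63 156 [391. 160.] edges 0.017 -57.9 0.1 -149.2
top pusher_mid 0.47 141 [349. 208.] edges 0.019 -89.0 0.069 -179.6
top wheel 0.91 812 [236. 202.] edges 0.17 -9.6 0.051 -100.3
```

View pics/c1.png

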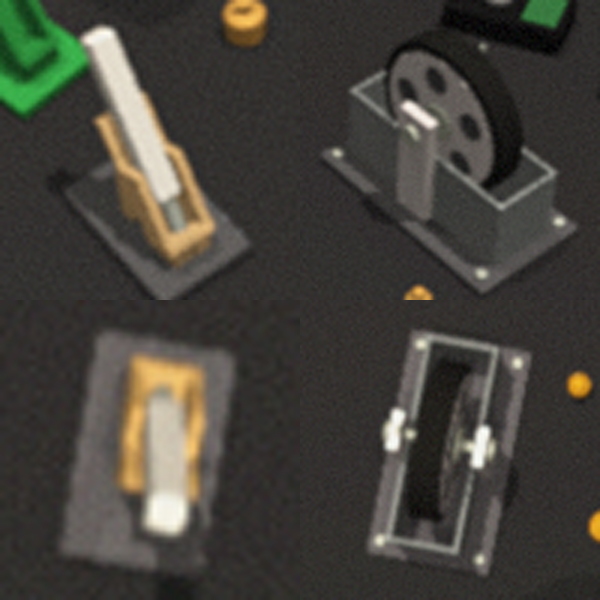

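The crop confirms it: the plywood rest (light wood on a dark base) holds the middle-sized white bar. The cap isn't visible because it is down in the well. Both yaws are about -9.6°. Next I'll refine the positions by repeating the readings.

```bash
python3 - <<'E'
from h import *
yaw=np.radians(-9.6);a=np.array([np.cos(yaw),np.sin(yaw),0])
g={}
for k in range(3):
  for cam in("scene","top"):
    bot.grab_frame(cam)
    for n,ref in(("hub",(.574,.153,.11)),("stand",(.574,.153,0)),("pocket",(.536,.162,.036)),("pusher_mid",(.567,-.183,.092)),("rest",(.571,-.186,0))):
        for d in bot.spot_point(cam,n):
            P=w(cam,d["point"])
            if np.linalg.norm(P-ref)<.03: g.setdefault((n,cam),[]).append(P)
for k,v in g.items(): print(k,len(v),np.mean(v,0).round(4),np.std(v,0).round(4))
hub=np.mean([np.mean(g[k],0) for k in g if k[0]in("hub","stand")],0)
p=np.mean([np.mean(g[k],0) for k in g if k[0]=="pocket"],0)-[hub[0],hub[1],.11]
print("theta",np.degrees(np.arctan2(p@a,p[2])),np.hypot(p@a,p[2]))
T=hub-0.0711*a; o=bot.get_obs(); M=R.from_quat(o["tool_rot"]).as_matrix()
d=np.array([T[0],T[1],o["ee_pos"][2]])-o["ee_pos"]
print("hub",hub,"shift cm",(M.T@d*100).round(2),"turn",np.degrees(np.arctan2(M[1,0],M[0,0]))+9.6,o["t"])
E
```

```text
('hub', 'scene') 2 [0.5732 0.1566 0.1096] [0.0003 0.0018 0.0011]
('stand', 'scene') 3 [ 0.5717  0.1534 -0.0025] [0.0014 0.0011 0.0006]
('pocket', 'scene') 3 [0.5316 0.162  0.0386] [0.0003 0.0019 0.0006]
('pusher_mid', 'scene') 3 [ 0.5657 -0.1831  0.0933] [0.0005 0.0011 0.0013]
('rest', 'scene') 3 [ 0.5704 -0.1868  0.001 ] [0.0005 0.0015 0.0006]
('hub', 'top') 3 [0.574  0.1512 0.1077] [0.0004 0.0011 0.0012]
('stand', 'top') 3 [ 0.5731  0.1493 -0.0019] [0.0009 0.001  0.0005]
('pocket', 'top') 3 [0.5357 0.1596 0.0355] [0.0004 0.0016 0.001 ]
('pusher_mid', 'top') 3 [ 0.5642 -0.1836  0.0941] [0.0025 0.0006 0.0016]
('rest', 'top') 3 [ 5.696e-01 -1.838e-01 -2.000e-04] [0.0009 0.0009 0.0011]
theta -151.16881339433198 0.08328637305327428
hub [0.57298749 0.15261781 0.05324607] shift cm [ 5.277e+01 -7.127e+01  1.000e-02] turn 23.624045712463573 3.1
```

```bash
python3 -m pendant '[[[1,52.8,-71.3,0,23.6],[1,52.8,-71.3,0,23.6],[1,52.8,-71.3,0,23.6],[1,52.8,-71.3,0,23.6],[1,52.8,-71.3,0,23.6],[1,52.8,-71.3,0,23.6],[1,52.8,-71.3,0,23.6],[1,52.8,-71.3,0,23.6],[1,52.8,-71.3,0,23.6],[1,52.8,-71.3,0,23.6],[1,52.8,-71.3,0,23.6],[1,52.8,-71.3,0,23.6],[1,52.8,-71.3,0,23.6],[1,52.8,-71.3,0,23.6],[1,52.8,-71.3,0,23.6],[1,52.8,-71.3,0,23.6],[1,52.8,-71.3,0,23.6],[1,52.8,-71.3,0,23.6],[1,52.8,-71.3,0,23.6],[1,52.8,-71.3,0,23.6]]]' 20
python3 - <<'E'
from h import *
o=bot.get_obs(); M=R.from_quat(o["tool_rot"]).as_matrix();print(M.round(3),o["wrist_force"])
E
```

```text
t: 5.1
ee_pos: [0.5029, 0.1653, 0.253]
tool_rot: [0.997, -0.083, -0.0, 0.0]
wrist_force: [0.3, -0.8, -0.3]
grip_width: 0.0001
finger_force: 0.0
[[ 0.986 -0.165 -0.001]
 [-0.165 -0.986 -0.   ]
 [-0.001  0.001 -1.   ]] [ 0.32438279 -0.80626661 -0.31704791]
```

```bash
python3 -m pendant '[[[1,-0.6,0,3.5,0],[1,-0.6,0,6.6,0],[1,0,0,6.6,0],[1,0.5,0,6.58,0],[1,1.54,0,5.71,0],[1,2.71,0,5.03,0],[1,3.99,0,4.57,0],[1,5.33,0,4.33,0],[1,6.0,0,4.3,0],[1,7.1,0,4.3,0],[1,8.2,0,4.3,0],[1,8.9,0,4.33,0],[1,10.23,0,4.57,0],[1,11.51,0,5.03,0],[1,12.68,0,5.71,0],[1,13.3,0,6.2,0],[1,13.73,0,6.58,0],[1,13.73,0,6.58,0],[1,14.5,0,6.0,0],[1,15.5,0,2.5,0]]]'
python3 - <<'E'
from h import *
save("scene","s1.png",(250,130,400,260),4)
spots("scene",["pocket","cap_head"])
bot.grab_frame("top");spots("top",["pocket","cap_head"]);print(bot.get_obs()["t"])
E
```

```text
t: 7.1
ee_pos: [0.6549, 0.1389, 0.2256]
tool_rot: [0.997, -0.083, -0.003, 0.001]
wrist_force: [1.4, 0.6, 0.2]
grip_width: -0.0002
finger_force: 0.0
scene pocket 0.92 [0.492 0.17  0.128] [307. 173.]
scene cap_head 0.39 [ 0.644  0.017 -0.   ] [313. 259.]
top cap_head 0.41 [ 0.497 -0.013  0.001] [292. 230.]
7.4
```

View pics/s1.png

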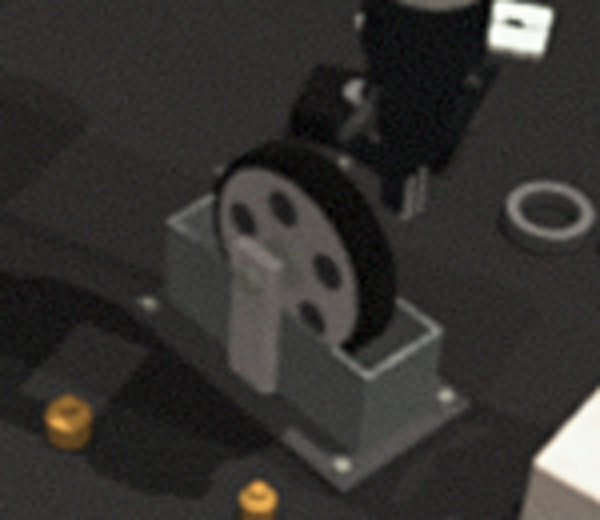

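Pocket reads theta ≈ -78°, so the first stroke turned the wheel about 73° with some slip. The crop shows the fingertip clear of the wheel at (415,210). I'll make a second stroke, pressing a little harder.

```bash
python3 -m pendant '[[[1,-4.5,0,-0.3,0],[1,-9,0,-0.3,0],[1,-12.2,0,-0.3,0],[1,-12.5,0,1.8,0],[1,-12.12,0,2.36,0],[1,-11.5,0,2.18,0],[1,-10.83,0,2.02,0],[1,-10.2,0,1.93,0],[1,-9.49,0,1.9,0],[1,-8.4,0,1.9,0],[1,-7.3,0,1.9,0],[1,-6.6,0,1.95,0],[1,-5.95,0,2.02,0],[1,-4.66,0,2.36,0],[1,-4.0,0,2.64,0],[1,-3.44,0,2.93,0],[1,-2.34,0,3.7,0],[1,-2.34,0,3.7,0],[1,-1.5,0,2.8,0],[1,0,0,0,0]]]'
python3 - <<'E'
from h import *
a=np.array([.986,-.167,0]);H=np.array([.573,.1527,.11])
bot.grab_frame("scene");bot.grab_frame("top")
for cam in("scene","top"):
  for n in("pocket","cap_head"):
    for f in("spot_point","look_for"):
      for d in getattr(bot,f)(cam,n):
        P=w(cam,d["point"]);p=P-H
        if np.linalg.norm(p)<.13: print(cam,n,f,round(d["p"],2),P.round(3),np.degrees(np.arctan2(p@a,p[2])).round(1))
save("scene","s2.png",(270,140,370,240),5);print(bot.get_obs()["t"])
E
```

```text
t: 9.4
ee_pos: [0.6552, 0.139, 0.2269]
tool_rot: [0.997, -0.083, -0.002, 0.0]
wrist_force: [0.4, 0.1, 0.7]
grip_width: -0.0003
finger_force: 0.0
scene pocket spot_point 0.76 [0.588 0.156 0.187] 10.3
scene pocket look_for 0.57 [0.588 0.139 0.141] 29.6
scene cap_head spot_point 0.45 [0.59  0.147 0.187] 13.1
top pocket spot_point 0.73 [0.593 0.149 0.185] 15.3
top pocket look_for 0.52 [0.612 0.14  0.168] 34.5
top cap_head spot_point 0.54 [0.591 0.154 0.188] 12.9
top cap_head look_for 0.53 [0.591 0.151 0.194] 12.3
9.95
```

View pics/s2.png

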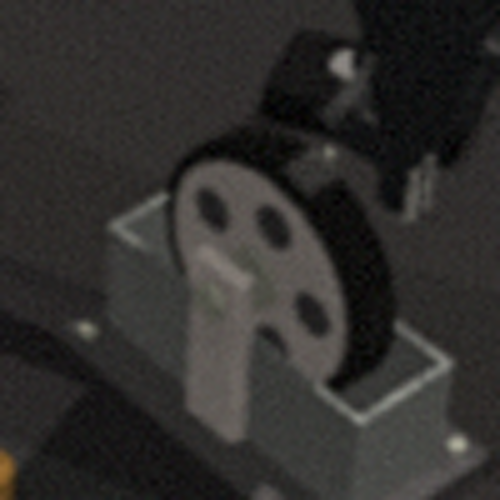

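The cap is visible at (305,175) in the crop, about +12.5° past the top. I'll do a slow correcting stroke back, keeping the finger on the far side and clear of the cap.

```bash
python3 -m pendant '[[[1,0.5,0,2,0],[1,-1.0,0,3.3,0],[1,-1.6,0,3.9,0],[1,-1.81,0,4.12,0],[1,-2.02,0,3.94,0],[1,-2.22,0,3.76,0],[1,-2.41,0,3.58,0],[1,-2.63,0,3.42,0],[1,-2.85,0,3.26,0],[1,-3.07,0,3.1,0],[1,-3.12,0,3.06,0],[1,-3.12,0,3.06,0],[1,-3.12,0,3.06,0],[1,-2.7,0,2.5,0],[1,-2.0,0,1.5,0],[1,0,0,0,0]]]'
cat > m.py <<'E'
from h import *
a=np.array([.986,-.167,0]);H=np.array([.573,.1527,.11])
for k in range(2):
 for cam in("scene","top"):
  bot.grab_frame(cam)
  for n,f in(("pocket","spot_point"),("cap_head","spot_point"),("cap_head","look_for")):
      for d in getattr(bot,f)(cam,n):
        P=w(cam,d["point"]);p=P-H
        if np.linalg.norm(p)<.13: print(cam,n,f,round(d["p"],2),P.round(3),np.degrees(np.arctan2(p@a,p[2])).round(1))
save("scene","z.png",(270,140,370,240),5);print(bot.get_obs()["t"])
E
python3 m.py
```

```text
t: 11.55
ee_pos: [0.6559, 0.1391, 0.2292]
tool_rot: [0.997, -0.083, -0.0, -0.0]
wrist_force: [0.4, -0.6, 0.7]
grip_width: -0.0002
finger_force: 0.0
scene pocket spot_point 0.67 [0.586 0.151 0.188] 9.6
scene cap_head spot_point 0.58 [0.589 0.146 0.184] 13.1
scene cap_head look_for 0.57 [0.594 0.143 0.195] 14.8
top pocket spot_point 0.71 [0.589 0.146 0.186] 12.5
top cap_head spot_point 0.55 [0.594 0.152 0.185] 15.1
scene pocket spot_point 0.89 [0.589 0.15  0.187] 11.6
scene cap_head spot_point 0.5 [0.59  0.146 0.19 ] 12.9
scene cap_head look_for 0.47 [0.591 0.143 0.192] 13.0
top pocket spot_point 0.65 [0.591 0.149 0.186] 13.5
top cap_head spot_point 0.63 [0.591 0.152 0.188] 12.7
top cap_head look_for 0.38 [0.59  0.152 0.195] 11.1
12.4
```

No movement, so the finger missed the tyre. I'll press in further and read the force.

```bash
python3 -m pendant '[[[1,0.5,0,2,0],[1,-1.0,0,3.3,0],[1,-1.6,0,3.9,0],[1,-1.9,0,4.2,0],[1,-1.9,0,4.2,0]]]'; python3 -m pendant '[[[1,-0.15,0,0.15,0],[1,-0.15,0,0.15,0]]]';python3 -m pendant '[[[1,-0.15,0,0.15,0],[1,-0.15,0,0.15,0]]]'
```

```text
t: 12.9
ee_pos: [0.6371, 0.1423, 0.1867]
tool_rot: [0.997, -0.083, 0.0, -0.0]
wrist_force: [0.0, 0.1, -1.0]
grip_width: 0.0
finger_force: 0.0
t: 13.1
ee_pos: [0.6361, 0.1425, 0.1855]
tool_rot: [0.997, -0.083, 0.001, -0.0]
wrist_force: [2.3, -0.1, 2.8]
grip_width: 0.0001
finger_force: 1.4
t: 13.3
ee_pos: [0.6348, 0.1427, 0.1841]
tool_rot: [0.997, -0.084, 0.001, -0.0]
wrist_force: [6.3, -0.3, 6.7]
grip_width: -0.0002
finger_force: 4.0
```

```bash
python3 -m pendant '[[[1,-0.2,0,-0.2,0],[1,-0.4,0,-0.4,0],[1,-0.59,0,-0.6,0],[1,-0.8,0,-0.79,0],[1,-1.02,0,-0.97,0],[1,-1.24,0,-1.13,0],[1,-1.24,0,-1.13,0],[1,-1.24,0,-1.13,0]]]';python3 -m pendant '[[[1,0.25,0,-0.35,0],[1,0.7,0,-1.0,0],[1,2,0,-3,0]]]'; python3 m.py
```

```text
t: 14.1
ee_pos: [0.6224, 0.1448, 0.1955]
tool_rot: [0.997, -0.083, 0.001, -0.0]
wrist_force: [3.9, 0.1, 5.6]
grip_width: -0.0001
finger_force: 3.1
t: 14.4
ee_pos: [0.641, 0.1414, 0.2234]
tool_rot: [0.997, -0.083, -0.002, 0.0]
wrist_force: [-0.3, 0.0, -0.2]
grip_width: -0.0003
finger_force: 0.0
scene pocket spot_point 0.81 [0.569 0.159 0.192] -3.7
scene cap_head spot_point 0.49 [0.573 0.148 0.19 ] 0.8
scene cap_head look_for 0.68 [0.597 0.131 0.074] 143.2
scene cap_head look_for 0.61 [0.578 0.146 0.195] 4.3
top pocket spot_point 0.89 [0.573 0.151 0.186] -0.0
top cap_head spot_point 0.59 [0.574 0.155 0.191] 0.3
top cap_head look_for 0.64 [0.573 0.153 0.195] 0.0
scene pocket spot_point 0.65 [0.572 0.155 0.194] -0.9
scene cap_head spot_point 0.53 [0.574 0.15  0.191] 1.0
scene cap_head look_for 0.54 [0.59  0.14  0.143] 29.6
top pocket spot_point 0.58 [0.575 0.151 0.187] 1.7
top cap_head spot_point 0.42 [0.575 0.156 0.19 ] 1.3
top cap_head look_for 0.51 [0.574 0.154 0.198] 0.5
15.25
```

View pics/z.png

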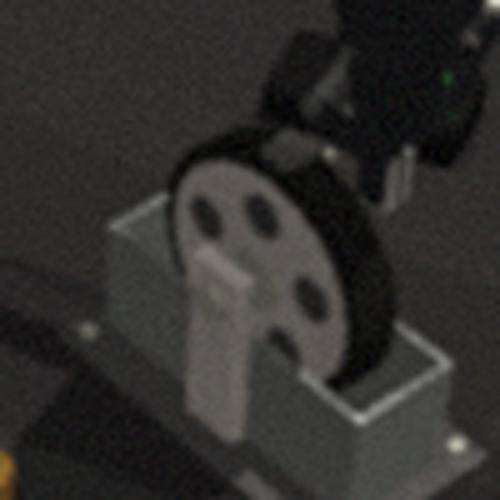

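The cap (crop 290,148) sits level with the index blade tip (330,152), and its angle averages 0 ± 1°. Next I'll cross-check with the blade and work out the pusher grasp.

```bash
python3 - <<'E'
from h import *
a=np.array([.986,-.167,0]);y=np.array([.167,.986,0]);H=np.array([.573,.1527,.11])
print("blade tip",proj("scene",H+.034*y+[0,0,.063]),"cap top",proj("scene",H+[0,0,.087]))
o=bot.get_obs(); M=R.from_quat(o["tool_rot"]).as_matrix()
T=np.array([.5655,-.183,.093])-.0235*a+[0,0,.0407+.003]
print(T,(M.T@(T-o["ee_pos"])*100).round(2),o["ee_pos"])
E
```

```text
blade tip [335.58847174 170.13534786] cap top [327.09534885 168.31474983]
[ 0.542329  -0.1790755  0.1367   ] [-4.46 33.26  8.79] [0.64166418 0.14143683 0.22461632]
```

The predicted blade tip and cap top match the picture within about 1 px. Now I'll grasp the pusher.

```bash
python3 -m pendant '[[[-0.3,0,2,-3,0],[-0.3,-4.5,33.3,-3,0],[-0.3,-4.5,33.3,-3,0],[-0.3,-4.5,33.3,-3,0],[-0.3,-4.5,33.3,-3,0],[-0.3,-4.5,33.3,-3,0],[-0.3,-4.5,33.3,-3,0],[-0.3,-4.5,33.3,-3,0],[-0.3,-4.5,33.3,-3,0],[-0.3,-4.5,33.3,-3,0],[-0.3,-4.5,33.3,-1,0],[-0.3,-4.5,33.3,1.5,0],[-0.3,-4.5,33.3,1.5,0]]]'
python3 - <<'E'
from h import *
a=np.array([.986,-.167,0])
for k in range(2):
 for c in("scene","top"): bot.grab_frame(c);spots(c,["pusher_mid"])
save("scene","s4.png",(180,190,320,310),5);o=bot.get_obs();M=R.from_quat(o["tool_rot"]).as_matrix();print(o["ee_pos"],M[:,0],o["t"],o["grip_width"])
E
```

```text
t: 16.55
ee_pos: [0.5415, -0.1776, 0.2064]
tool_rot: [0.997, -0.083, -0.002, -0.001]
wrist_force: [0.1, 0.9, -0.1]
grip_width: 0.0551
finger_force: 0.0
scene pusher_mid 0.59 [ 0.565 -0.182  0.094] [238. 266.]
scene pusher_mid 0.57 [ 0.411 -0.346  0.016] [154. 292.]
scene pusher_mid 0.5 [ 0.724 -0.321  0.007] [248. 364.]
top pusher_mid 0.68 [ 0.413 -0.347  0.012] [399. 259.]
top pusher_mid 0.55 [ 0.726 -0.324  0.008] [391. 159.]
scene pusher_mid 0.82 [ 0.562 -0.179  0.094] [239. 265.]
scene pusher_mid 0.74 [ 0.411 -0.344  0.014] [154. 292.]
scene pusher_mid 0.53 [ 0.724 -0.319  0.003] [249. 364.]
top pusher_mid 0.9 [ 0.412 -0.347  0.008] [399. 259.]
top pusher_mid 0.43 [ 0.726 -0.323  0.006] [391. 160.]
top pusher_mid 0.33 [0.639 0.409 0.   ] [159. 183.]
[ 0.54209256 -0.17945788  0.21024481] [ 9.86073203e-01 -1.66309956e-01  7.98210671e-04] 17.0 0.05577912964714401
```

View pics/s4.png

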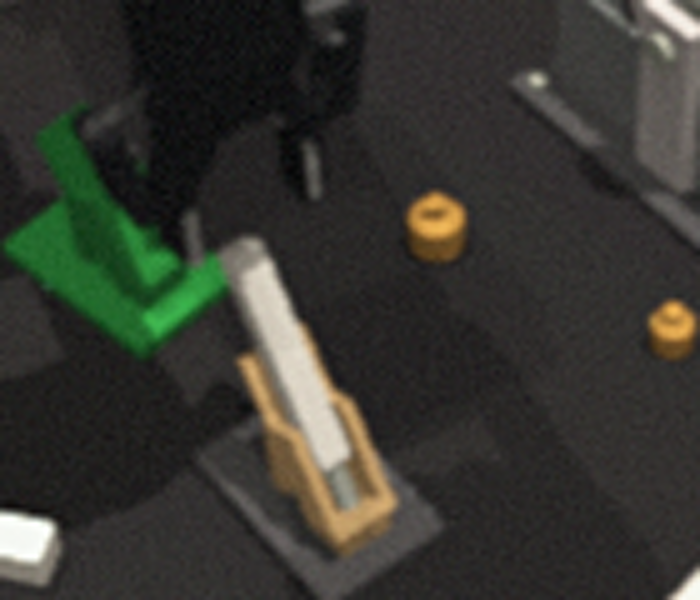

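The bar top (248,250) sits between the fingers at (195,240) and (312,180). I'll descend and close gently so the bar can pivot in the pads.

```bash
python3 -m pendant '[[[-0.3,0,0,4,0],[-0.3,0,0,7.3,0],[-0.3,0,0,7.3,0],[-0.3,0,0,7.3,0],[1,0,0,7.3,0],[1,0,0,7.3,0],[1,0,0,7.3,0],[1,0,0,7.3,0],[1,0,0,7.3,0],[1,0,0,7.3,0]]]' 20
```

```text
t: 18.0
ee_pos: [0.5425, -0.1794, 0.1382]
tool_rot: [0.997, -0.083, 0.001, 0.0]
wrist_force: [-0.3, 2.9, 7.0]
grip_width: 0.0177
finger_force: 20.3
```

```bash
python3 -m pendant '[[[1,0.7,0,-0.38,0],[1,1.4,0,-0.73,0],[1,2.15,0,-1.05,0],[1,2.9,0,-1.3,0]]]'; python3 -m pendant '[[[1,0.78,0,-0.2,0],[1,1.56,0,-0.38,0],[1,2.35,0,-0.5,0],[1,3.12,0,-0.57,0],[1,3.12,0,-0.57,0]]]'
python3 - <<'E'
from h import *
save("scene","s5.png",(180,190,320,310),5)
E
```

```text
t: 18.4
ee_pos: [0.5712, -0.1843, 0.1501]
tool_rot: [0.997, -0.083, 0.0, 0.0]
wrist_force: [-1.7, 1.6, 2.7]
grip_width: 0.0172
finger_force: 20.7
t: 18.9
ee_pos: [0.6021, -0.1897, 0.1551]
tool_rot: [0.997, -0.083, 0.0, 0.0]
wrist_force: [-0.8, 0.1, 0.3]
grip_width: 0.0178
finger_force: 20.8
```

View pics/s5.png

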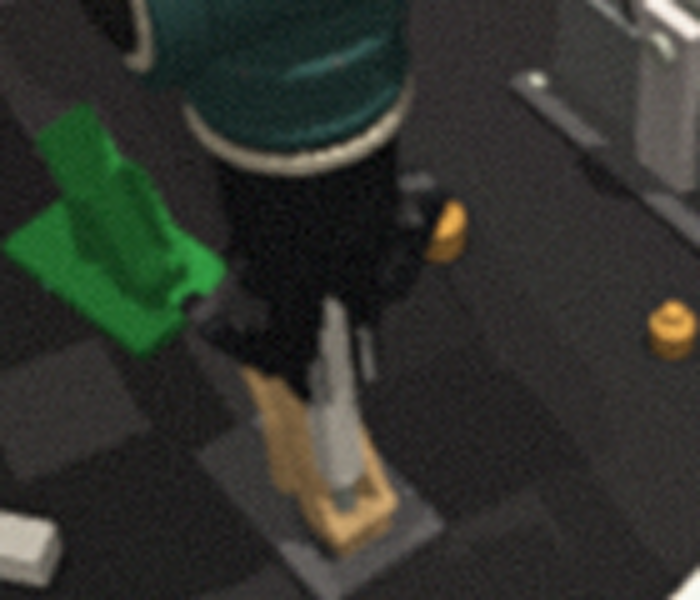

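The bar now looks nearly upright. I'll measure the tilt by comparing its mask axis with projected models.

```bash
cat > tilt.py <<'E'
from h import *
a=np.array([.986,-.167,0])
im=bot.grab_frame("scene")
o=bot.get_obs();G=o["ee_pos"]-[0,0,.003]
for d in bot.regions_of("scene","pusher_mid"):
    ys,xs=np.nonzero(d["mask"]); 
    if np.hypot(xs.mean()-proj("scene",G-[0,0,.05])[0],ys.mean()-proj("scene",G-[0,0,.05])[1])>25: continue
    c=np.c_[xs,ys]; l=cv2.fitLine(c.astype(np.float32),cv2.DIST_HUBER,0,.01,.01).ravel()
    print("mask",round(d["p"],2),len(xs),"angle",np.degrees(np.arctan(l[0]/l[1])).round(1),l[2:],ys.min(),ys.max())
for t in(-6,-3,0,3,6,10):
    u=np.cos(np.radians(t))*np.array([0,0,1])-np.sin(np.radians(t))*a
    p,q=proj("scene",G+.02*u),proj("scene",G-.09*u); e=q-p
    print(t,np.degrees(np.arctan(e[0]/e[1])).round(1),p.round(1),q.round(1),"nose",proj("scene",G-.122*u).round(1))
c=cv2.resize(im[240:300,225:275],None,fx=10,fy=10,interpolation=cv2.INTER_CUBIC)
cv2.imwrite("pics/tl.png",c[:,:,::-1])
spots("scene",["pusher_mid"])
E
python3 tilt.py
```

```text
mask 0.66 236 angle 2.1 [247.6436  274.45453] 255 291
-6 1.4 [245.2 255.9] [245.8 281.4] nose [246.  288.1]
-3 4.3 [244.9 255.6] [246.9 282.7] nose [247.5 289.8]
0 6.9 [244.6 255.3] [248.1 284. ] nose [249.  291.5]
3 9.1 [244.3 255.1] [249.2 285.2] nose [250.5 293.1]
6 11.2 [244.1 254.8] [250.3 286.3] nose [252.  294.7]
10 13.6 [243.7 254.5] [251.8 287.8] nose [254.  296.6]
scene pusher_mid 0.69 [ 0.413 -0.345  0.012] [155. 293.]
scene pusher_mid 0.65 [ 0.725 -0.318  0.006] [249. 363.]
scene pusher_mid 0.55 [ 0.601 -0.19   0.107] [247. 273.]
scene pusher_mid 0.25 [ 0.498 -0.013  0.002] [267. 239.]
```

View pics/tl.png

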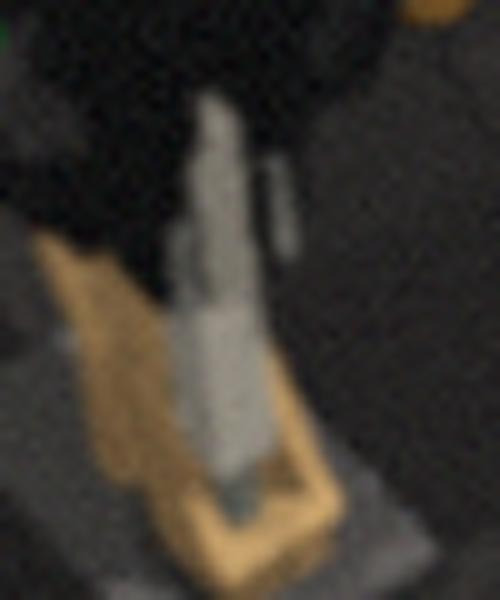

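The bar's right edge runs at about 5.5° (model upright ≈ 6.3°), and the nose at (248.8,291) matches the upright prediction of (249,291.5). So it is upright to within 1-2°. I'll grip firmly, lift and carry it to the wheel.

```bash
python3 -m pendant '[[[1,0,0,0,0],[1,0,0,0,0],[1,0,0,-3,0],[1,0,0,-7,0],[1,0,0,-12,0],[1,0,0,-17,0],[1,0,0,-20,0],[1,0,0,-20,0],[1,0,0,-20,0]]]' 100
python3 - <<'E'
from h import *
a=np.array([.986,-.167,0])
o=bot.get_obs();M=R.from_quat(o["tool_rot"]).as_matrix();H=np.array([.573,.1527,0])
print(((M.T@(H-o["ee_pos"]))*100).round(2))
E
sed -i 's#^im=.*#im=bot.grab_frame("scene");tp=bot.grab_frame("top")#; s#^c=cv2.resize.*#n=proj("scene",G-[0,0,.05]).astype(int);m=proj("top",G).astype(int);c=np.hstack([cv2.resize(im[n[1]-30:n[1]+30,n[0]-20:n[0]+20],None,fx=10,fy=10),cv2.resize(tp[m[1]-30:m[1]+30,m[0]-20:m[0]+20],None,fx=10,fy=10)]);print(n,m)#' tilt.py; python3 tilt.py
```

```text
t: 20.0
ee_pos: [0.6013, -0.1895, 0.3552]
tool_rot: [0.997, -0.083, 0.0, 0.0]
wrist_force: [-0.3, -0.7, -1.3]
grip_width: 0.0166
finger_force: 97.5
[ -8.5  -33.27  35.52]
mask 0.83 406 angle 3.2 [239.59012 211.22543] 181 238
-6 2.3 [237.3 190. ] [238.8 225.8] nose [239.1 235. ]
-3 4.6 [237.  189.7] [240.  227.1] nose [240.8 236.8]
0 6.7 [236.7 189.4] [241.3 228.4] nose [242.5 238.6]
3 8.7 [236.4 189.1] [242.6 229.7] nose [244.2 240.2]
6 10.5 [236.1 188.9] [243.9 230.8] nose [245.9 241.8]
10 12.8 [235.7 188.6] [245.6 232.2] nose [248.2 243.7]
[239 215] [363 181]
scene pusher_mid 0.79 [ 0.724 -0.32   0.006] [248. 364.]
scene pusher_mid 0.71 [ 0.413 -0.347  0.014] [154. 293.]
```

```bash
cat > fit.py <<'E'
from h import *
from scipy.optimize import minimize
a=np.array([.986,-.167,0]);yv=np.array([.167,.986,0])
im=bot.grab_frame("scene").astype(float);o=bot.get_obs();G=o["ee_pos"]-[0,0,.003]
g=im.mean(2); n=proj("scene",G-[0,0,.075]).astype(int); x0,y0=n[0]-16,n[1]-24
W=g[y0:n[1]+40,n[0]-16:n[0]+17]
S=8
def render(p):
    t,dx,s=p; u=np.cos(t)*np.array([0,0,1])-np.sin(t)*a; v=np.cos(t)*a+np.sin(t)*np.array([0,0,1]); O=G+dx*a
    m=np.zeros((W.shape[0]*S,W.shape[1]*S),np.uint8)
    def hull(P):
        q=np.array([(proj("scene",x)-[x0,y0]+.5)*S for x in P]).astype(np.float32)
        cv2.fillConvexPoly(m,cv2.convexHull(np.round(q).astype(np.int32)),1)
    hull([O+i*.009*v+j*.009*yv+k*u for i in(-1,1) for j in(-1,1) for k in(.03,-s+.028)])
    hull([O+.006*(np.cos(f)*v+np.sin(f)*yv)+k*u for f in np.linspace(0,6.28,16) for k in(-s,-s+.03)])
    return cv2.resize(m.astype(np.float32),W.shape[::-1],interpolation=cv2.INTER_AREA)
bg=np.median(W[:, :4]); fg=np.percentile(W,92)
B=np.clip((W-bg)/(fg-bg),0,1.1)
f=lambda p:np.abs(render(p)-B).sum()
best=min(((f((t,dx,s)),t,dx,s) for t in np.radians(np.arange(-8,9,1.)) for dx in np.arange(-.008,.0081,.002) for s in(.116,.12,.124,.128)))
r=minimize(f,best[1:],method="Nelder-Mead",options=dict(initial_simplex=[best[1:]]+[np.array(best[1:])+e for e in np.diag([.03,.003,.003])]))
print("bg/fg",bg,fg,"tilt",np.degrees(r.x[0]).round(2),"dx mm",(r.x[1]*1e3).round(1),"s mm",(r.x[2]*1e3).round(1),"cost",r.fun.round(1),"nose",(G+r.x[1]*a-r.x[2]*(np.array([0,0,np.cos(r.x[0])])-np.sin(r.x[0])*a)).round(4))
v=np.hstack([B,render(r.x)]);cv2.imwrite("pics/fit.png",cv2.resize(np.clip(v*255,0,255).astype(np.uint8),None,fx=8,fy=8,interpolation=cv2.INTER_NEAREST))
E
python3 fit.py; python3 fit.py
```

```text
Traceback (most recent call last):
  File "fit.py", line 20, in <module>
    best=min(((f((t,dx,s)),t,dx,s) for t in np.radians(np.arange(-8,9,1.)) for dx in np.arange(-.008,.0081,.002) for s in(.116,.12,.124,.128)))
  File "fit.py", line 20, in <genexpr>
    best=min(((f((t,dx,s)),t,dx,s) for t in np.radians(np.arange(-8,9,1.)) for dx in np.arange(-.008,.0081,.002) for s in(.116,.12,.124,.128)))
               ~^^^^^^^^^^
  File "fit.py", line 19, in <lambda>
    f=lambda p:np.abs(render(p)-B).sum()
                      ~~~~~~^^^
  File "fit.py", line 15, in render
    hull([O+.006*(np.cos(f)*v+np.sin(f)*yv)+k*u for f in np.linspace(0,6.28,16) for k in(-s,-s+.03)])
    ~~~~^^^^^^^^^^^^^^^^^^^^^^^^^^^^^^^^^^^^^^^^^^^^^^^^^^^^^^^^^^^^^^^^^^^^^^^^^^^^^^^^^^^^^^^^^^^^^
  File "fit.py", line 12, in hull
    q=np.array([(proj("scene",x)-[x0,y0]+.5)*S for x in P]).astype(np.float32)
                 ~~~~^^^^^^^^^^^
  File "h.py", line 9, in proj
    c=bot.calibration(cam); q=rot(c).T@(np.array(P)-np.array(c["eye"]))
ValueError: time passes only in moves, steps and waits
Traceback (most re
[... 363 characters left out ...]
6,.12,.124,.128)))
               ~^^^^^^^^^^
  File "fit.py", line 19, in <lambda>
    f=lambda p:np.abs(render(p)-B).sum()
                      ~~~~~~^^^
  File "fit.py", line 15, in render
    hull([O+.006*(np.cos(f)*v+np.sin(f)*yv)+k*u for f in np.linspace(0,6.28,16) for k in(-s,-s+.03)])
    ~~~~^^^^^^^^^^^^^^^^^^^^^^^^^^^^^^^^^^^^^^^^^^^^^^^^^^^^^^^^^^^^^^^^^^^^^^^^^^^^^^^^^^^^^^^^^^^^^
  File "fit.py", line 12, in hull
    q=np.array([(proj("scene",x)-[x0,y0]+.5)*S for x in P]).astype(np.float32)
                 ~~~~^^^^^^^^^^^
  File "h.py", line 9, in proj
    c=bot.calibration(cam); q=rot(c).T@(np.array(P)-np.array(c["eye"]))
ValueError: time passes only in moves, steps and waits
```

Too many calibration calls, so I'll cache it.

```bash
cat > /tmp/x <<'E'
import functools
@functools.lru_cache(None)
def CAL(cam): return bot.calibration(cam)
E
sed -i 's/bot\.calibration(/CAL(/' h.py && sed -i '2r /tmp/x' h.py; python3 fit.py; python3 fit.py; python3 -c "
from h import *
print(bot.get_obs()['t'])
B=cv2.imread('pics/fit.png',0)[4::8,4::8]
for r in B[::4]: print(' '.join('%3d'%v for v in r[6:28]),'|',' '.join('%3d'%v for v in r[39:61]))"
```

```text
bg/fg 39.0 130.3733333333334 tilt 1.3 dx mm -4.4 s mm 116.6 cost 248.1 nose [ 0.5995 -0.1891  0.2349]
bg/fg 38.666666666666664 131.4933333333335 tilt 1.79 dx mm -5.0 s mm 116.7 cost 247.8 nose [ 0.5999 -0.1892  0.2351]
20.4
  0   0   0  50 103 113  74 136 192 210 219 202 154  34   0  46 124 113  20   0  10   7 |  15 255 255 255 255 255 255 255 255 255 255 255 255 147   0   0   0   0   0   0   0   0
  0   0   0   0  73  99 100  76 150 206 210 207 206 116   0   0  37  38  13   5  10  21 |   0 111 255 255 255 255 255 255 255 255 255 255 255 255  23   0   0   0   0   0   0   0
  0   0   0  32  70 110 116 113 152 210 250 255 238 178  77   0   0   0   6   8   0  13 |   0   0 207 255 255 255 255 255 255 255 255 255 255 255 155   0   0   0   0   0   0   0
  0   0  54 137 184 175 207 255 255 255 255 249 216 192 123  24   0   0   0   0   0   0 |   0   0  51 255 255 255 255 255 255 255 255 255 255 255 255  31   0   0   0   0   0   0
  0   0  21  98 175 192 186 224 255 255 255 255 255 255 238 120  13   0   0   0   0   0 |   0   0   0 147 255 255 255 255 255 255 255 255 255 255 255 163   0   0   
[... 1271 characters left out ...]
   0   0   0   0   0   0   0   0   3   0   0   0   0   0   0   0   0   0   2 |   0   0   0   0   0   0   0   0   0   0   0   0   0   0   0   0   0   0   0   0   0   0
  3   1   5   0   7  10   0   0   0   0   0   0   0   0   0   1   0   0   0   0   6   0 |   0   0   0   0   0   0   0   0   0   0   0   0   0   0   0   0   0   0   0   0   0   0
 11   0   0   7   0  20  75 165 225 251 210  89   0   0   0   0   0   0   0   3   0   0 |   0   0   0   0   0   0   0   0   0   0   0   0   0   0   0   0   0   0   0   0   0   0
 76 116 160 208 255 255 255 255 255 255 255 255 255  90   0   0   0   0   0   0   1   0 |   0   0   0   0   0   0   0   0   0   0   0   0   0   0   0   0   0   0   0   0   0   0
```

Fit: tilt about 1.5-2°, with the nose about 2 mm behind TCP along x and 117 mm below the grasp point. I'll carry it over the cap.

```bash
python3 -m pendant '[[[1,-1,-4,0,0],[1,-2,-8,0,0],[1,-3,-12,0,0],[1,-4,-16,0,0],[1,-5,-20,0,0],[1,-6,-24,0,0],[1,-7,-28,0,0],[1,-7.8,-31.5,0,0],[1,-8.3,-33.3,0,0],[1,-8.3,-33.3,0,0],[1,-8.3,-33.3,0,0],[1,-8.3,-33.3,2.0,0],[1,-8.3,-33.3,2.8,0],[1,-8.3,-33.3,2.8,0],[1,-8.3,-33.3,2.8,0]]]' 100
python3 - <<'E'
from h import *
save("scene","n.png",(295,110,375,190),6)
b=bot.grab_frame("top")[:,:,::-1]
A=cv2.imread("pics/n.png");m=proj("top",[.573,.1527,.19]).astype(int);print(m)
B=cv2.resize(b[m[1]-30:m[1]+30,m[0]-15:m[0]+15],(240,480),interpolation=cv2.INTER_CUBIC);cv2.imwrite("pics/n2.png",np.hstack([A,B]))
o=bot.get_obs();print(o["ee_pos"],o["t"]);T=o["ee_pos"]
print("nose pred",proj("scene",[T[0]-.002,T[1],T[2]-.12]),"cap",proj("scene",[.573,.1527,.197]))
E
```

```text
t: 21.9
ee_pos: [0.575, 0.1521, 0.3278]
tool_rot: [0.996, -0.084, 0.0, 0.0]
wrist_force: [0.8, 0.0, -1.0]
grip_width: 0.0168
finger_force: 97.7
[233 198]
[0.57501935 0.15243877 0.32820639] 22.0
nose pred [327.29802068 165.06199403] cap [327.09534885 168.31474983]
```

View pics/n2.png

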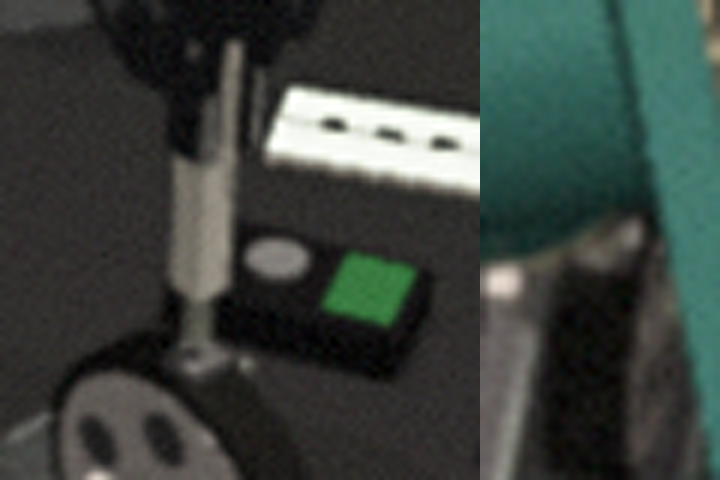

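The nose tip (crop 196,348) is directly over the cap top (205,358), a few mm above it. Next I'll check the tilt against the model and start pressing in small steps.

```bash
python3 - <<'E'
from h import *
G=np.array([.573,.1524,.325]);a=np.array([.986,-.167,0]);y=np.array([.167,.986,0])
for t in(-4,-2,0,2,4):
    u=np.array([0,0,np.cos(np.radians(t))])-np.sin(np.radians(t))*a
    q=[proj("scene",[*(G+.009*a+.009*y+k*u)]) for k in(.02,-.09)];q2=[proj("scene",[*(G-.009*y+.009*a*j+k*u)]) for j in(-1,) for k in(-.03,-.09)]
    f=lambda q:np.degrees(np.arctan((q[1]-q[0])[0]/(q[1]-q[0])[1])).round(1)
    print(t,"right edge",f(q),"left",f(q2))
E
python3 -m pendant '[[[1,0,0,0.15,0],[1,0,0,0.3,0],[1,0,0,0.3,0]]]' 100; python3 -m pendant '[[[1,0,0,0.15,0],[1,0,0,0.3,0],[1,0,0,0.3,0]]]';python3 -m pendant '[[[1,0,0,0.1,0],[1,0,0,0.2,0],[1,0,0,0.2,0]]]'
```

```text
-4 right edge -8.5 left -7.3
-2 right edge -6.7 left -5.5
0 right edge -4.9 left -3.8
2 right edge -3.2 left -2.2
4 right edge -1.6 left -0.5
t: 22.3
ee_pos: [0.5748, 0.1527, 0.3242]
tool_rot: [0.997, -0.083, -0.0, 0.0]
wrist_force: [0.3, 0.3, -0.8]
grip_width: 0.0163
finger_force: 97.7
t: 22.6
ee_pos: [0.5748, 0.1527, 0.321]
tool_rot: [0.997, -0.083, -0.0, 0.0]
wrist_force: [0.2, 0.3, -0.7]
grip_width: 0.0166
finger_force: 97.7
t: 22.9
ee_pos: [0.5748, 0.1527, 0.3192]
tool_rot: [0.997, -0.083, -0.0, 0.0]
wrist_force: [0.3, -0.6, -1.3]
grip_width: 0.0167
finger_force: 97.7
```

```bash
python3 -m pendant '[[[1,0.2,0,0.0,0],[1,0.2,0,0.1,0],[1,0.2,0,0.2,0],[1,0.2,0,0.2,0]]]' 100; for i in 1; do python3 -m pendant '[[[1,0,0,0.1,0],[1,0,0,0.2,0],[1,0,0,0.2,0]]]';python3 -m pendant '[[[1,0,0,0.1,0],[1,0,0,0.2,0],[1,0,0,0.2,0]]]'; done | grep -E "ee_pos|wrist"
```

```text
t: 23.3
ee_pos: [0.5768, 0.1524, 0.3175]
tool_rot: [0.997, -0.083, 0.0, -0.0]
wrist_force: [-0.1, 0.1, 2.5]
grip_width: 0.0168
finger_force: 97.7
ee_pos: [0.5769, 0.1524, 0.3157]
wrist_force: [0.2, -0.3, 5.1]
ee_pos: [0.5768, 0.1524, 0.3138]
wrist_force: [-0.8, 0.3, 5.7]
```

```bash
for i in 1; do python3 -m pendant '[[[1,0,0,0.1,0],[1,0,0,0.2,0],[1,0,0,0.2,0]]]';python3 -m pendant '[[[1,0,0,0.1,0],[1,0,0,0.2,0],[1,0,0,0.2,0]]]';python3 -m pendant '[[[1,0,0,0.1,0],[1,0,0,0.2,0],[1,0,0,0.2,0]]]'; done | grep -E "ee_pos|wrist"
```

```text
ee_pos: [0.5769, 0.1524, 0.3118]
wrist_force: [0.0, 0.1, 6.0]
ee_pos: [0.5769, 0.1524, 0.3098]
wrist_force: [0.7, -1.1, 5.9]
ee_pos: [0.577, 0.1524, 0.3084]
wrist_force: [0.4, 0.4, 10.6]
```

The force is rising past the 7 N plateau, so the cap is at its stop. One more firm press, then lift straight up and check.

```bash
python3 -m pendant '[[[1,0,0,0.1,0],[1,0,0,0.2,0],[1,0,0,0.2,0],[1,0,0,0.2,0]]]'|grep -E "ee_pos|wrist";  python3 -m pendant '[[[1,0,0,-0.2,0],[1,0,0,-0.6,0],[1,0,0,-1.2,0],[1,0,0,-3,0],[1,0,0,-4.5,0],[1,0,0,-4.5,0]]]'; python3 m.py
```

```text
ee_pos: [0.5771, 0.1524, 0.3072]
wrist_force: [-0.7, -0.9, 13.4]
t: 25.8
ee_pos: [0.5772, 0.1525, 0.3536]
tool_rot: [0.997, -0.083, 0.002, -0.001]
wrist_force: [0.0, -0.2, -0.6]
grip_width: 0.0171
finger_force: 97.9
scene pocket spot_point 0.71 [0.57  0.156 0.189] -2.8
scene cap_head spot_point 0.31 [ 0.569  0.154 -0.002] -177.6
top pocket spot_point 0.59 [0.574 0.15  0.188] 0.7
top cap_head spot_point 0.6 [0.573 0.15  0.108] 172.8
top cap_head spot_point 0.4 [0.574 0.153 0.185] 1.0
scene pocket spot_point 0.83 [0.569 0.153 0.191] -2.8
scene pocket spot_point 0.72 [0.571 0.153 0.182] -1.4
scene cap_head spot_point 0.5 [0.572 0.151 0.184] -0.2
scene cap_head look_for 0.51 [0.572 0.15  0.189] -0.4
scene cap_head look_for 0.46 [0.594 0.13  0.071] 147.8
top pocket spot_point 0.84 [0.572 0.154 0.186] -0.9
top pocket spot_point 0.23 [0.576 0.153 0.186] 2.1
top cap_head spot_point 0.44 [0.573 0.155 0.187] -0.1
26.65
```

The cap is home (hard-stop force, about 10.8 mm of stroke including bearing give) and still at the top. Next I'll carry the pusher back above the rest.

```bash
python3 - <<'E'
from h import *
o=bot.get_obs();M=R.from_quat(o["tool_rot"]).as_matrix()
print((M.T@(np.array([.6015,-.1896,.3552])-o["ee_pos"])*100).round(2),o["ee_pos"],np.degrees(np.arctan2(M[1,0],M[0,0])))
E
```

```text
[ 8.12 33.31 -0.49] [0.57679995 0.1523825  0.35030774] -9.57304678589186
```

```bash
python3 -m pendant '[[[1,0.5,2,-0.5,0],[1,1.5,6,-0.5,0],[1,2.5,10,-0.5,0],[1,3.5,14,-0.5,0],[1,4.5,18,-0.5,0],[1,5.5,22,-0.5,0],[1,6.5,26,-0.5,0],[1,7.4,30,-0.5,0],[1,8.1,33.3,-0.5,0],[1,8.1,33.3,-0.5,0],[1,8.1,33.3,-0.5,0],[1,8.1,33.3,4,0],[1,8.1,33.3,8,0],[1,8.1,33.3,12,0],[1,8.1,33.3,16,0],[1,8.1,33.3,18,0],[1,8.1,33.3,18.5,0],[1,8.1,33.3,18.5,0],[1,8.1,33.3,18.5,0]]]' 100;  python3 -m pendant '[[[1,0,0,0.4,0],[1,0,0,0.8,0],[1,0,0,0.9,0],[1,0,0,0.9,0]]]'
```

```text
t: 28.55
ee_pos: [0.6019, -0.1892, 0.1672]
tool_rot: [0.997, -0.083, 0.001, 0.0]
wrist_force: [-0.6, -0.2, -0.1]
grip_width: 0.0167
finger_force: 97.8
t: 28.95
ee_pos: [0.6012, -0.1895, 0.1562]
tool_rot: [0.997, -0.083, -0.0, -0.0]
wrist_force: [0.4, -0.0, -1.1]
grip_width: 0.0167
finger_force: 97.8
```

```bash
python3 -m pendant '[[[1,0,0,0.15,0],[1,0,0,0.15,0]]]' 100; python3 -m pendant '[[[1,0,0,0,0],[1,0,0,0,0],[1,0,0,0,0]]]' 20; python3 -m pendant '[[[1,-0.4,0,0.03,0],[1,-0.77,0,0.07,0],[1,-1.16,0,0.13,0],[1,-1.56,0,0.19,0],[1,-1.95,0,0.28,0],[1,-2.34,0,0.37,0],[1,-2.73,0,0.47,0],[1,-3.12,0,0.57,0]]]'; python3 tilt.py
```

```text
t: 29.15
ee_pos: [0.6014, -0.1895, 0.1549]
tool_rot: [0.997, -0.083, 0.0, 0.0]
wrist_force: [-0.2, -0.1, -0.3]
grip_width: 0.0166
finger_force: 97.8
t: 29.45
ee_pos: [0.6013, -0.1895, 0.1549]
tool_rot: [0.997, -0.083, 0.0, 0.0]
wrist_force: [-0.5, -0.6, 0.5]
grip_width: 0.0164
finger_force: 97.8
t: 30.25
ee_pos: [0.5708, -0.1844, 0.1498]
tool_rot: [0.997, -0.083, 0.001, 0.0]
wrist_force: [6.0, -2.2, 0.7]
grip_width: 0.0166
finger_force: 97.0
mask 0.63 297 angle 11.8 [242.53308 267.40494] 245 290
-6 2.8 [237.4 249.3] [238.7 274.8] nose [239.  281.5]
-3 5.5 [237.2 249. ] [239.8 276.1] nose [240.5 283.2]
0 7.9 [236.9 248.7] [240.9 277.3] nose [241.9 284.8]
3 10.0 [236.7 248.5] [241.9 278.5] nose [243.4 286.4]
6 11.9 [236.4 248.2] [243.  279.6] nose [244.8 287.9]
10 14.3 [236.1 247.9] [244.5 281. ] nose [246.7 289.8]
[239 267] [352 202]
scene pusher_mid 0.78 [ 0.584 -0.185  0.105] [243. 268.]
scene pusher_mid 0.64 [ 0.721 -0.32   0.004] [247. 363.]
scene pusher_mid 0.57 [ 0.41  -0.345  0.013] [154. 292.]
```

The fingers kept the firm grip, but the bar is pivoting (about 16° by the mid offset) with only 6 N at the wrist. I'll continue the arc.

```bash
python3 -m pendant '[[[1,-0.37,0,0.12,0],[1,-0.75,0,0.25,0],[1,-1.1,0,0.41,0],[1,-1.5,0,0.57,0]]]' 20; python3 -m pendant '[[[1,-0.35,0,0.17,0],[1,-0.7,0,0.35,0],[1,-1.05,0,0.53,0],[1,-1.4,0,0.73,0],[1,-1.4,0,0.73,0]]]'; python3 - <<'E'
from h import *
for c in("scene","top"): bot.grab_frame(c);spots(c,["pusher_mid"])
E
```

```text
t: 30.85
ee_pos: [0.556, -0.182, 0.1443]
tool_rot: [0.997, -0.083, 0.001, 0.0]
wrist_force: [0.2, 0.8, 6.5]
grip_width: 0.017
finger_force: 97.3
t: 31.35
ee_pos: [0.5422, -0.1796, 0.1375]
tool_rot: [0.997, -0.083, 0.001, 0.0]
wrist_force: [1.4, 0.2, 11.9]
grip_width: 0.0169
finger_force: 98.0
scene pusher_mid 0.94 [ 0.417 -0.347  0.014] [155. 294.]
scene pusher_mid 0.82 [ 0.565 -0.185  0.092] [238. 268.]
scene pusher_mid 0.67 [ 0.724 -0.32   0.003] [248. 364.]
top pusher_mid 0.92 [ 0.414 -0.346  0.011] [399. 258.]
top pusher_mid 0.51 [ 0.725 -0.325  0.005] [391. 160.]
```

pusher_mid is back at its original position. I'll release and retreat straight up.

```bash
python3 -m pendant '[[[0.4,0,0,-0.2,0],[0,0,0,-0.2,0],[-0.3,0,0,-0.2,0],[-0.3,0,0,-0.2,0],[-0.3,0,0,-0.2,0],[-0.3,0,0,-3,0],[-0.3,0,0,-7,0],[-0.3,0,0,-12,0],[-0.3,-5,0,-15,0],[-0.3,-10,0,-15,0],[-0.3,-15,5,-15,0],[-0.3,-15,5,-15,0],[-0.3,-15,5,-15,0]]]'
python3 - <<'E'
from h import *
for k in range(2):
  for c in("scene","top"): bot.grab_frame(c);spots(c,["pusher_mid","rest","weight_a"])
a=np.array([.986,-.167,0]);G=np.array([.5655,-.183,.093])
for t in(25,30,35):
    u=np.array([0,0,np.cos(np.radians(t))])-np.sin(np.radians(t))*a
    print(t,[ (np.degrees(np.arctan2(*(proj(c,G-.06*u)-proj(c,G+.075*u))))).round(1) for c in("scene","top")],proj("scene",G+.075*u).round(1),proj("top",G+.075*u).round(1))
for c in("scene","top"):
  for d in bot.regions_of(c,"pusher_mid"):
    ys,xs=np.nonzero(d["mask"]);l=cv2.fitLine(np.c_[xs,ys].astype(np.float32),cv2.DIST_HUBER,0,.01,.01).ravel()
    print(c,round(d["p"],2),len(xs),l[2:].round(0),np.degrees(np.arctan(l[0]/l[1])).round(1),ys.min())
E
python3 m.py
```

```text
t: 32.85
ee_pos: [0.3837, -0.2048, 0.2867]
tool_rot: [0.996, -0.085, 0.001, 0.001]
wrist_force: [-0.6, -1.1, 0.2]
grip_width: 0.0557
finger_force: 0.0
scene pusher_mid 0.91 [ 0.57  -0.183  0.093] [240. 268.]
scene pusher_mid 0.87 [ 0.724 -0.321  0.008] [248. 364.]
scene pusher_mid 0.6 [ 0.413 -0.344  0.014] [155. 292.]
scene rest 0.93 [ 0.571 -0.182  0.001] [243. 290.]
scene rest 0.63 [ 0.375 -0.142 -0.001] [205. 244.]
scene rest 0.62 [0.569 0.155 0.113] [325. 191.]
scene weight_a 0.55 [0.642 0.017 0.   ] [313. 258.]
scene weight_a 0.42 [ 0.497 -0.015  0.004] [266. 238.]
top pusher_mid 0.71 [ 0.414 -0.346  0.01 ] [399. 258.]
top pusher_mid 0.51 [ 0.564 -0.186  0.094] [350. 207.]
top pusher_mid 0.43 [ 0.723 -0.326  0.006] [392. 160.]
top rest 0.94 [ 0.572 -0.184  0.003] [346. 207.]
top rest 0.63 [ 0.371 -0.144  0.002] [333. 271.]
top weight_a 0.66 [ 0.492 -0.011 -0.001] [291. 231.]
top weight_a 0.41 [0.642 0.02  0.001] [282. 184.]
scene pusher_mid 0.85 [ 0.57  -0.182  0.095] [240. 267.]
scene pusher_mid 0.7 [ 0.414 -0.344  0.014] [155. 292.]
scene pusher_mid 0.57 [ 0.723 -0.321  0.009
[... 1017 characters left out ...]
2 231
scene pocket spot_point 0.77 [0.571 0.154 0.191] -1.5
scene cap_head spot_point 0.37 [0.574 0.149 0.185] 1.3
scene cap_head look_for 0.39 [0.575 0.146 0.192] 2.2
top pocket spot_point 0.77 [0.572 0.151 0.19 ] -0.4
top cap_head spot_point 0.63 [0.575 0.156 0.184] 0.8
top cap_head look_for 0.37 [0.574 0.155 0.189] 0.8
scene pocket spot_point 0.7 [0.57  0.156 0.189] -2.4
scene cap_head spot_point 0.6 [0.574 0.153 0.183] 0.9
scene cap_head spot_point 0.57 [0.574 0.154 0.11 ] 68.2
scene cap_head look_for 0.44 [0.573 0.15  0.193] 0.3
top pocket spot_point 0.97 [0.573 0.151 0.188] -0.1
top cap_head spot_point 0.37 [0.575 0.158 0.181] 0.7
top cap_head look_for 0.54 [0.574 0.155 0.19 ] 0.3
34.6
```

The pusher is seated at a 30° lean, the cap is home and at the top (0 ± 1°), and the bystanders are where they were. I'm handing in.

```bash
python3 -c "
from rig import bot
print(bot.hand_in())"
```

```text
the job is handed in; nothing more can be done
None
```

The job is handed in: the cap is fully home and at the top (within about 1°), the pusher is back in its rest nose down, and the two weights I re-checked had not moved; the pusher was about 2–4° off upright during the press.

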